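# Index the magnifier slide over the spring

## Task

On the grey inspection fixture, bring the magnifier over the coil spring that lies in one of the two nests: pull up the red plunger knob on the blue slide, move the slide along its rail to the end hole beside the spring, and let the plunger snap fully home there. Leave the spring and the steel ring lying in their nests and let go of the knob.

Things in the scene. Friction and masses are not known exactly. Their poses are not given: they have to be found in the camera images.
- knob_grip (a point): Middle of the red knob, 26 mm across, 28 mm tall (underside 15 mm below). Home: 77 mm above worktop. It stands on a blue slide (46 x 46 mm, top at 50 mm, steel collar to 60 mm). x, y, z turn with the fixture: y left along the rail, z up. Dark magnifier ring, 52 mm, 57 mm from the knob to -x, top at 48 mm. Plunger pulled, the slide moves along y with about 1 N, 71.5 mm each way to its stops.
- plunger (a joint): Height of the knob in m: 0 home in a hole, 0.015 end of travel. Pin 8 mm deep in the hole: free from about 0.009; released between holes it rests on the rail at about 0.008. Spring pulls down 5 N (home) to 9 N. Three holes on the rail, 70 mm apart; the slide starts locked in the middle one. The pin drops in if released within 4 mm of a hole's middle.
- work_spring: Black coil spring, 36 mm across, 19 mm tall, loose in one of the two shallow round black nests of the grey fixture (plate 130 x 250 x 10 mm, fixed down, turned up to 20 degrees; nest wall 4 mm high). Origin: centre of underside. It lies beside an outer hole: within 5 mm of 70 mm along y from the middle hole, 57 mm to -x of the rail. A like spring outside the fixture has no part in this.
- work_ring: Plain bright steel ring gauge, 44 mm across, 14 mm tall, loose in the other nest, at the opposite end of the fixture from the spring. Origin: centre of underside. Not wanted; leave it lying.

How it is judged:
By the outcome, as a careful person would: the job done as asked, in the order asked, and still so for the second after the job is handed in, with the robot touching nothing.
It also fails if it takes over 32 s, if anything falls off the work surface, if the arm or the gripper's body presses on something with over 40 N, if the wrist force passes 120 N, or if a joint passes its speed limit or range.

## Robot

A 6-joint arm with a two-finger parallel gripper is mounted at the origin on a cart in front of the work surface, level with it; the furniture and walls round the work are solid. World frame = base frame: x ahead of the robot, y to its left, z up, the work surface at z = 0. Lengths are in m, angles in rad, forces in N, time in s.
With the tool pointing down it reaches from about 0.325 to 0.85 m from the base axis. Payload 15.5 kg.
Tool frame: the origin (TCP) lies where the fingers leave the gripper's body, on its centre line; the fingertips stand 78 mm ahead of it and the grasp point (between the pads) lies 60 mm ahead of it; z points along the fingers, y is the line along which they close (so a half turn about z gives the same grasp; the last joint's range is limited). The gripper opens to 91 mm and grips with 3 to 60 N. Pads are 32 mm wide; open, the fingers measure 118 mm over their backs; the gripper's body (76 mm by 178 mm) begins 60 mm behind the grasp point.
Start: joints at [1.048, 0.494, 1.345, -0, 1.302, -0.096], TCP at [0.259, 0.569, 0.292] pointing down, gripper open.
Joint ranges: [-2.91, 2.91], [-0.82, 2.16], [0.22, 2.67], [-1.22, 4.37], [0.12, 2.79], [-3.08, 3.08]. Speed limits (rad/s): [1.89, 1.89, 2.57, 3.01, 3.01, 3.01].

## Interface

Orientations are given as a rotation vector (axis times angle).
In Python, from bench import bot gives the robot as it stands. Calls block until the motion is done:
- bot.movep(position, orientation): joint-space move of the TCP to a pose.
- bot.move_linear(position, max_speed=0.15, attitude=None, threshold=None): straight line of the TCP; attitude=None keeps the orientation; max_speed is the mean speed in m/s. With threshold (N) it stops when the force on the tool has changed by that much, and returns True; else False.
- bot.set_joints(angles): joint-space move.
- bot.gripper_to(opening, grasp_force=None): finger opening in m; grasp_force is the grip in N (None keeps the last); returns when the fingers have stopped.
- bot.sleep(seconds).
- bot.inverse_kinematics(position, orientation): joint angles nearest the present ones, or None.
- bot.get_obs(): the state.
- bot.camera(name): name is "scene" or "top"; returns a dict with "pixels" (480x640x3 uint8, red, green, blue), "range_z" (480x640 float32, m along the optical axis (not along the pixel's ray), 0 where there is no reading), "fx", "fy", "cx", "cy" (pixels), "R" (3x3) and "t" (3): a world point X has camera coordinates R X + t. Camera axes: x right, y down, z forward; pixel columns grow to the right and rows downward; lengths in m; the calibration is good to about 2 mm. A picture is of the moment at which its call begins.
A pose or a line that the arm cannot do raises bot.Unreachable and nothing moves.
- bot.finish_job(): hands the job in; it is judged then, once.
Trained networks look in the newest picture that a camera, given by its name, has taken for a name from the list of things; names that differ only in an ending like _2 or _b are one class to them, and where a whole thing is asked for, a point or a joint stands for the part that bears it (a point fixed in the world has none). Each returns a list of dicts, best first, with "conf" (0 to 1); they miss things now and then, are a little off and sometimes report something else, mostly with a low value. They report only what shows in the picture. A call takes as long as a camera call.
- bot.cut_out(camera, label): "mask" (480x640 bool, what is visible of it) and "extent" ([left, top, right, bottom] in pixels, round what is visible of it).
The state is a dict: "time_s": time; "qpos": joint angles; "joint_vel": joint speeds; "tau": joint torques, N m; "eef_pos": TCP position; "tool_rot": TCP orientation; "ft_force": force on the tool from outside, world axes, zero at the start; "moment": the same for the moment, N m; "grip_width": finger opening in m; "grip_force": force on a finger pad.
Only numpy, scipy, OpenCV 4.12 (cv2) and the standard library are available. Lean on these libraries where they do the work, as an engineer would, in place of code of your own. Each camera call takes 0.05 s, during which the arm holds its last target. There are 200 camera calls.

## Working session

There is one attempt and no reset: what is moved stays moved. The work goes in short steps, each a Python script; the robot and the scene stay as the last script left them, time stands still between calls to the robot, and variables do not carry over. Pictures are saved under pics/ and viewed, at most 10 in all, crops included, and the job is handed in when it is done.

```bash
mkdir -p pics
cat > h.py <<'E'
import numpy as np, cv2
from bench import bot
def cloud(c,mask=None):
    z=c["range_z"]; m=(z>0) if mask is None else (mask&(z>0))
    v,u=np.nonzero(m); d=z[v,u]
    P=np.stack([(u-c["cx"])/c["fx"]*d,(v-c["cy"])/c["fy"]*d,d],1)
    return (P-c["t"])@c["R"]   # R^T (p-t)
def save(c,n,crop=None):
    p=c["pixels"][:,:,::-1]
    cv2.imwrite("pics/"+n,p if crop is None else p[crop[1]:crop[3],crop[0]:crop[2]])
E
python3 - <<'E'
from h import *
for cam in ("top","scene"):
    c=bot.camera(cam); save(c,cam+"1.png")
    for l in ("knob_grip","work_spring","work_ring","plunger"):
        for r in bot.cut_out(cam,l)[:3]:
            P=cloud(c,r["mask"])
            if len(P)==0: print(cam,l,"none");continue
            T=P[P[:,2]>np.percentile(P[:,2],95)-.006]
            print(cam,l,round(r["conf"],2),r["extent"],len(P),"med",np.median(P,0).round(4),"topmean",T.mean(0).round(4))
E
```

```text
top knob_grip 0.75 [250.8, 233.0, 264.3, 248.7] 240 med [0.5549 0.1204 0.089 ] topmean [0.5559 0.121  0.089 ]
top work_spring 0.53 [301.0, 259.3, 323.9, 278.4] 88 med [0.5074 0.0372 0.0283] topmean [0.5144 0.037  0.0286]
top work_ring 0.96 [212.2, 276.9, 239.6, 302.5] 358 med [0.4838 0.1718 0.0234] topmean [0.485  0.1728 0.0237]
top plunger 0.49 [246.5, 233.3, 265.5, 250.3] 213 med [0.5547 0.1203 0.0891] topmean [0.5553 0.1208 0.0892]
scene knob_grip 0.57 [286.5, 178.2, 304.5, 202.5] 364 med [0.555  0.1142 0.0865] topmean [0.5574 0.1181 0.0896]
scene work_spring 0.86 [300.7, 247.6, 323.0, 278.1] 481 med [0.5207 0.037  0.0213] topmean [0.5218 0.0379 0.0287]
scene work_ring 0.66 [224.0, 205.4, 256.7, 236.4] 594 med [0.4877 0.1698 0.0222] topmean [0.4878 0.1718 0.0236]
scene plunger 0.85 [287.6, 179.7, 305.3, 206.0] 355 med [0.5546 0.114  0.0864] topmean [0.5573 0.1178 0.0896]
```

View pics/top1.png

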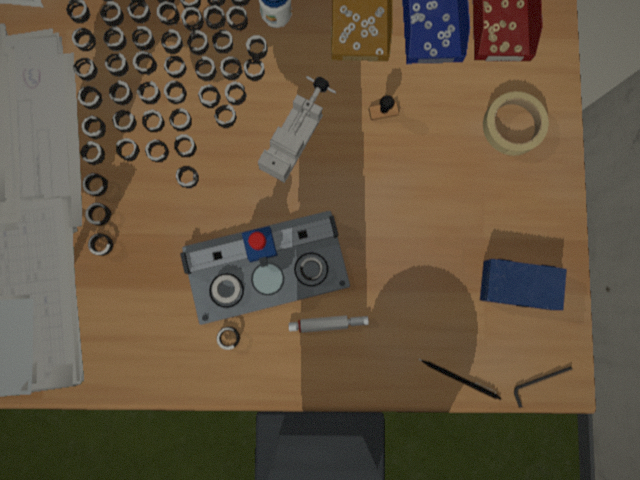

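View pics/scene1.png

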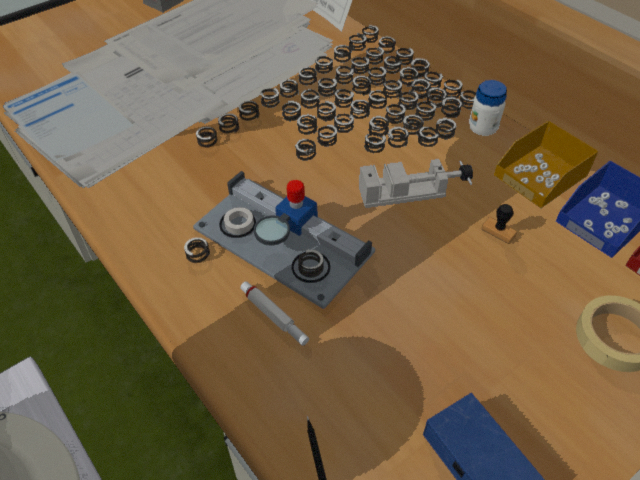

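Run:
```python
from h import *
c=bot.camera("top")
z=c["range_z"]; P=np.full(z.shape+(3,),np.nan); P[z>0]=cloud(c)
near=np.hypot(P[...,0]-.52,P[...,1]-.11)<.2
# plate top at z~10mm
m=(near&(abs(P[...,2]-.010)<.004)).astype(np.uint8)
n,lab,st,_=cv2.connectedComponentsWithStats(m); k=1+st[1:,4].argmax()
r=cv2.minAreaRect(P[lab==k][:,:2].astype(np.float32)*1000); print("plate mm",r)
hsv=cv2.cvtColor(c["pixels"],cv2.COLOR_RGB2HSV)
b=near&(hsv[...,0]>95)&(hsv[...,0]<130)&(hsv[...,1]>100)&(abs(P[...,2]-.05)<.006)
print("slide",b.sum(),cv2.minAreaRect(P[b][:,:2].astype(np.float32)*1000))
rd=near&((hsv[...,0]<8)|(hsv[...,0]>172))&(hsv[...,1]>120)&(P[...,2]>.084)
print("knob",rd.sum(),cv2.minEnclosingCircle(P[rd][:,:2].astype(np.float32)*1000),P[rd].mean(0))
print(bot.get_obs()["time_s"])
```

```text
plate mm ((501.0893249511719, 106.77590942382812), (85.77202606201172, 249.6406707763672), 14.788148880004883)
slide 545 ((556.5211181640625, 120.80206298828125), (46.25453186035156, 44.847389221191406), 15.049099922180176)
knob 221 ((556.4121704101562, 120.67611694335938), 12.433843612670898) [0.55606183 0.12061369 0.08912543]
0.55
```

The two pictures agree. The fixture is turned about 14.9°, the knob is at top-image (257,241), the spring lies in the right nest (312,268) on the −y side, and the ring is in the left nest (227,290). So the slide goes toward fixture −y.

```bash
cat >> h.py <<'E'
from scipy.spatial.transform import Rotation as Ro
a=np.radians(14.9); yf=np.array([-np.sin(a),np.cos(a),0]); K=np.array([.5563,.1207,0])
def rot(s):
    z=np.array([0,0,-1.]); y=s*yf
    return Ro.from_matrix(np.stack([np.cross(y,z),y,z],1)).as_rotvec()
def Z(h): return np.array([0,0,h+.060])
def rep(s):
    o=bot.get_obs(); print(s,round(o["time_s"],2),np.round(o["eef_pos"],4),"F",np.round(o["ft_force"],1),"w",round(o["grip_width"],4),"gf",np.round(o["grip_force"],1))
E
python3 - <<'E'
from h import *
q0=np.array(bot.get_obs()["qpos"])
c=[]
for s in (1,-1):
    q=bot.inverse_kinematics(K+Z(.16),rot(s))
    if q is not None: c.append((abs(np.array(q)-q0).max(),s,np.round(q,2)))
print(c); s=min(c,key=lambda t:t[0])[1]; print("s",s)
bot.movep(K+Z(.16),rot(s)); bot.gripper_to(.06); rep("above")
bot.move_linear(K+Z(.083),.1); rep("at")
bot.gripper_to(.0,40); rep("grip")
p=np.array(bot.get_obs()["eef_pos"])
bot.move_linear(p+[0,0,.012],.04); rep("up")
c=bot.camera("scene"); save(c,"s2.png",(160,100,480,340))
E
```

```text
[(np.float64(1.6265682762500462), 1, array([ 0.11,  0.5 ,  1.57, -0.  ,  1.07, -1.72])), (np.float64(1.5150243773397474), -1, array([ 0.11,  0.5 ,  1.57, -0.  ,  1.07,  1.42]))]
s -1
above 3.16 [0.5563 0.1207 0.22  ] F [1.4 0.4 0.7] w 0.0598 gf 0.0
at 4.08 [0.5566 0.1208 0.1435] F [0.3 0.4 0. ] w 0.06 gf 0.0
grip 4.71 [0.5563 0.1207 0.1431] F [-0.6 -0.7  2.9] w 0.0246 gf 40.0
up 5.16 [0.5563 0.1207 0.1551] F [ 2.6  0.8 -8.5] w 0.0247 gf 40.0
```

View pics/s2.png

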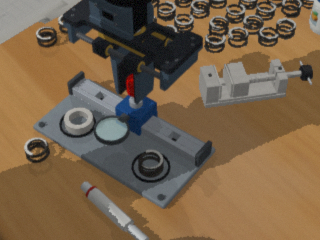

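The fingers hold the knob at crop (130,85). The 8.5 N downward force matches the spring at about 12 mm of lift, so the pin is free and the slide can move.

Run:
```python
from h import *
p=np.array(bot.get_obs()["eef_pos"])
hit=bot.move_linear(p-.070*yf,.05,threshold=15); rep("slid %s"%hit)
if not hit:
    p=np.array(bot.get_obs()["eef_pos"])
    h2=bot.move_linear(p-[0,0,.0095],.02,threshold=14); rep("down %s"%h2)
c=bot.camera("scene"); save(c,"s3.png",(160,100,480,340))
```

```text
slid False 6.76 [0.5742 0.0532 0.155 ] F [ 0.  -0.5 -8.7] w 0.0249 gf 40.0
down False 7.38 [0.5742 0.0532 0.1455] F [-1.5  0.5 -5.9] w 0.025 gf 40.0
```

View pics/s3.png

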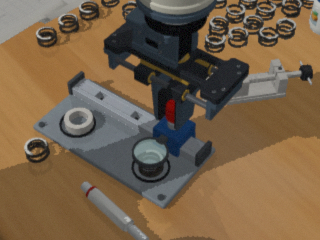

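The magnifier now covers the spring (crop 150,152). The plunger still pulls 5.9 N at 2.5 mm, so the pin is in the hole. I'll release it and check.

Run:
```python
from h import *
bot.gripper_to(.06); bot.sleep(.2); rep("open")
p=np.array(bot.get_obs()["eef_pos"])
bot.move_linear(p+[0,0,.12],.12)
q=np.array(bot.get_obs()["qpos"]); q[0]+=.7; bot.set_joints(q); rep("away")
for cam in ("top","scene"):
    c=bot.camera(cam)
    for l in ("knob_grip","work_spring","work_ring"):
        for r in bot.cut_out(cam,l)[:1]:
            P=cloud(c,r["mask"]); T=P[P[:,2]>np.percentile(P[:,2],95)-.006]
            print(cam,l,round(r["conf"],2),T.mean(0).round(4))
    save(c,cam+"4.png",(160,100,480,340))
print("want",(K-.07*yf).round(4))
```

```text
open 8.33 [0.5742 0.0532 0.1455] F [0.2 0.6 0.3] w 0.0604 gf 0.0
away 10.95 [0.4054 0.4097 0.2647] F [-0.2 -0.8  0.9] w 0.0596 gf 0.0
top knob_grip 0.58 [0.5734 0.054  0.0892]
top work_ring 0.83 [0.4856 0.1732 0.0237]
scene knob_grip 0.89 [0.5747 0.0515 0.0896]
scene work_ring 0.65 [0.4876 0.1716 0.0236]
want [0.5743 0.0531 0.    ]
```

View pics/scene4.png

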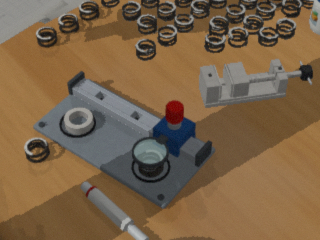

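The knob top is at 0.0892 m, the same height as at the start, so the plunger is home. The slide stands at the end hole with the lens over the spring (crop 150,152), and the ring is still in its nest (78,122).

```bash
python3 -c "
from bench import bot; print(bot.finish_job())"
```

```text
the job is handed in; nothing more can be done
None
```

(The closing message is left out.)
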